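# Clip a stop pin into the fence stop with sprung tongs

## Task

Take the sprung tongs from their holder and, squeezing them shut on its cap, lift the yellow-capped stop pin out of the rack; never touch that pin with the gripper fingers themselves. With the tongs push the pin down into the clip socket of the blue fence stop until its foot meets the hidden height screw, bed it there with a firm steady push of about 15 N for half a second, and leave it in the socket. Then stand the tongs upright back in their holder; leave the black-capped pins and the other things on the bench alone.

Things in the scene. Friction and masses are not known exactly. Their poses are not given: they have to be found in the camera images.
- tongs_grip (a point): Grip point of the loose sprung tongs (90 g, 110 mm tall, upright), midway between the two arms, 72 mm above the jaw tips; z up, y the direction of squeezing. The arms are flat upright steel strips 16 mm wide (x) with outer faces 44 mm apart when free, red from 52 to 92 mm above the tips. A black bridge (18 x 24 mm) joins them at 96 to 104 mm, a steel bow tops it at 110 mm.
- holder_rest (a point): Where tongs_grip lies when the tongs stand in their holder, 78 mm above the table. The fixed plywood holder (base 90 x 100 mm) has a slot 22 mm (x) by 56 mm (y), floor 6 mm above the table, walls 40 mm high, orange sloping lips on the two long sides to 50 mm; z up, y the squeezing direction of the tongs in it.
- pin_center (a point): Centre (half-way up) of the yellow-capped steel stop pin, 48 mm tall, about 35 g, z up its axis. From the foot: shank 10 mm in diameter, 30 mm long with tapered foot; flange 22 mm in diameter, 4 mm thick; yellow round cap 14 mm in diameter, 14 mm tall. The flange's underside is 6 mm, its upper side 10 mm and the cap's top 24 mm above this point.
- pin_b_center (a point): Centre of a black-capped pin of the same shape in the rack; to be left alone.
- pin_c_center (a point): Centre of the other black-capped pin of the same shape; to be left alone.
- rack: Fixed wooden pin rack 118 x 66 mm, origin under its centre on the table, z up. Three loose holes along its x (-36, 0, 36 mm; y = 0) hold the pins, flanges on a deck 36 mm high; which holds the yellow pin varies. Walls to 52 mm leave a pocket 32 mm (x) by 54 mm (y) round each pin: open tongs enter only with their squeezing direction along the rack's y.
- socket_mouth (a point): Centre of the socket's mouth in the top face of the fixed blue fence stop (64 x 64 x 48 mm), 48 mm above the table, z up. Vertical hole 11.5 mm in diameter, 3 mm funnel. A hidden height screw stops the pin's foot 15 to 28 mm below the mouth, set anew each time and not measured: bedded, the flange stands 2 to 15 mm above the face (pin_center from 4 mm below to 9 mm above this point).
- stop: The blue fence stop; origin on the table under the socket. 4 to 12 mm down the hole two brass spring clips squeeze the shank: sliding the pin through takes about 2 to 4 N, and it stays where it is left. On the screw the force rises; 9 N on it beds the pin, over 24 N (side rubbing counts) does harm. An aluminium fence 40 mm wide, 34 mm high runs along y, from 34 mm beyond the socket in +x.
- tongs: The tongs; origin between the jaw tips (their lowest points), axes as at tongs_grip. Black V-notched jaws fill the lowest 12 mm, 16 mm wide in x. A squeeze of 5 to 6 N carries the tongs with jaws open, about 20 N grips a pin well.
- pin: The yellow-capped pin; origin at the centre of its foot, 24 mm below pin_center.
- offcut: Plywood offcut, 50 x 170 x 19 mm, to be left alone.
- glue: White glue bottle, 60 mm in diameter, 160 mm tall, origin under it; to be left alone.
- sander: Cork sanding block, 100 x 60 x 35 mm, to be left alone.
- tong_left (a joint): How far the arm on the +y side is pressed in, 0 (free) to 0.009 m. Each arm slides in along y, parallel, on its own spring: 4 N to start, plus 0.6 N per mm. The jaws meet the 14 mm pin cap at about 0.006 m each (outer faces 32 mm apart, 7.6 N a side); more squeeze than that grips the pin.
- tong_right (a joint): The same for the arm on the -y side.
Mind the look-alikes: they are no part of the job. There is more than one size of the tongs; the one meant has the size given above.

How it is judged:
By the outcome, as a careful person would: the job done as asked, in the order asked, and still so for the second after the job is handed in, with the robot touching nothing.
It also fails if it takes over 72 s, if anything falls off the work surface, if the arm or the gripper's body presses on something with over 40 N, if the wrist force passes 120 N, or if a joint passes its speed limit or range.

## Robot

A 6-joint arm with a two-finger parallel gripper is mounted at the origin on the work surface. World frame = base frame: x ahead of the robot, y to its left, z up, the work surface at z = 0. Lengths are in m, angles in rad, forces in N, time in s.
With the tool pointing down it reaches from about 0.35 to 0.85 m from the base axis. Payload 8.1 kg.
Tool frame: the origin (TCP) lies on the centre line of the jaws, within the pads' length; the fingertips stand robot.tip_extent ahead of it and the grasp point (between the pads) lies 3 mm ahead of it (robot.tip_extent is the distance from the TCP to the fingertips, in m); z points along the fingers, y is the direction in which the jaws open and shut (so a half turn about z gives the same grasp; the last joint's range is limited). The gripper opens to 93 mm and grips with 3 to 60 N. Pads are 15 mm wide; open, the fingers measure 128 mm over their backs; the gripper's body (75 mm by 188 mm) begins 65 mm behind the grasp point.
Start: joints at [1.051, 0.13, 1.488, -0, 1.523, -0.085], TCP at [0.253, 0.544, 0.241] pointing down, gripper open.
Joint ranges: [-2.96, 2.96], [-0.89, 2.26], [0.02, 2.5], [-1.34, 4.48], [0, 2.73], [-2.66, 2.66]. Speed limits (rad/s): [2.39, 2.39, 2.79, 3.14, 3.14, 3.14].

## Interface

Orientations are given as a unit quaternion [x, y, z, w].
In Python, from rig import robot gives the robot as it stands. Calls block until the motion is done:
- robot.goto(position, orientation): joint-space move of the TCP to a pose.
- robot.line_to(position, frame=None, v=0.15, f_stop=None): straight line of the TCP; frame=None keeps the orientation; v is the mean speed in m/s. With f_stop (N) it stops when the force on the tool has changed by that much, and returns True; else False.
- robot.movej(angles): joint-space move.
- robot.command_gripper(opening): opening from 0.0 (shut) to 1.0 (fully open); the grip force is fixed at half the most; returns when the fingers have stopped.
- robot.sleep(seconds).
- robot.solve_ik(position, orientation): joint angles nearest the present ones, or None.
- robot.capture(name): name is "scene" or "top"; returns a dict with "img" (384x512x3 uint8, blue, green, red), "fx", "fy", "cx", "cy" (pixels), "D" ([k1, k2, p1, p2, k3] as OpenCV has them; the pictures are not rectified), "T" (4x4, takes a point from camera to world coordinates). Camera axes: x right, y up, looking along -z (the intrinsics and any distortion apply to the point x, -y, -z); pixel columns grow to the right and rows downward; lengths in m; the calibration is good to about 2 mm. A picture is of the moment at which its call begins. There is no depth.
A pose or a line that the arm cannot do raises robot.PlanningError and nothing moves.
- robot.close_job(): hands the job in, once; it reports no verdict.
Readings, each from a call of its own:
- robot.get_clock(): time.
- robot.get_joints(): joint angles.
- robot.get_qd(): joint speeds.
- robot.get_tau(): joint torques, N m.
- robot.get_eef_pos(): TCP position.
- robot.get_eef_rot(): TCP orientation.
- robot.get_ft_force(): force on the tool from outside, world axes, zero at the start.
- robot.get_ft_torque(): the same for the moment, N m.
- robot.get_finger_gap(): opening from 0.0 (shut) to 1.0 (fully open).
Only numpy, scipy, OpenCV 4.12 (cv2) and the standard library are available. Lean on these libraries where they do the work, as an engineer would, in place of code of your own. Each camera call takes 0.05 s, during which the arm holds its last target. There are 200 camera calls.

## Working session

There is one attempt and no reset: what is moved stays moved. The work goes in short steps, each a Python script; the robot and the scene stay as the last script left them, time stands still between calls to the robot, and variables do not carry over. Pictures are saved under pics/ and viewed, about 8 in all and at most 12, crops included, and the job is handed in when it is done.

```bash
ls; mkdir -p pics
cat > h.py <<'E'
import numpy as np, cv2
from rig import robot
def cap(n,f=None):
    c=robot.capture(n)
    if f: cv2.imwrite('pics/'+f,c['img'])
    return c
def ray(c,uv):
    K=np.array([[c['fx'],0,c['cx']],[0,c['fy'],c['cy']],[0,0,1]])
    p=cv2.undistortPoints(np.array([[uv]],float),K,np.array(c['D'],float))[0,0]
    T=np.array(c['T']); d=T[:3,:3]@np.array([p[0],-p[1],-1.]); return T[:3,3],d/np.linalg.norm(d)
def onz(c,uv,z):
    o,d=ray(c,uv); return o+d*(z-o[2])/d[2]
def proj(c,P):
    K=np.array([[c['fx'],0,c['cx']],[0,c['fy'],c['cy']],[0,0,1]])
    T=np.array(c['T']); q=T[:3,:3].T@(np.array(P)-T[:3,3]); q=q*[1,-1,-1]
    return cv2.projectPoints(q.reshape(1,1,3),np.zeros(3),np.zeros(3),K,np.array(c['D'],float))[0].ravel()
E
python3 - <<'E'
from h import *
a=cap('scene','s0.png');b=cap('top','t0.png')
for c in(a,b): print(np.round(np.array(c['T']),3).tolist(),c['fx'],c['D'])
print(robot.get_clock(),robot.tip_extent,robot.get_eef_rot())
E
```

```text
pics
[[0.615, -0.597, 0.515, 1.129], [0.789, 0.464, -0.404, -0.509], [0.002, 0.655, 0.756, 0.904], [0.0, 0.0, 0.0, 1.0]] 444.1324430091985 [-0.05826475  0.          0.          0.          0.        ]
[[-0.025, 0.986, -0.165, 0.359], [-1.0, -0.027, -0.008, -0.056], [-0.012, 0.165, 0.986, 1.295], [0.0, 0.0, 0.0, 1.0]] 404.82636927014005 [-0.14796101  0.          0.          0.          0.        ]
0.1 0.022 [ 2.15689435e-01  9.76461664e-01 -7.92049651e-04 -2.42556905e-04]
```

View pics/s0.png

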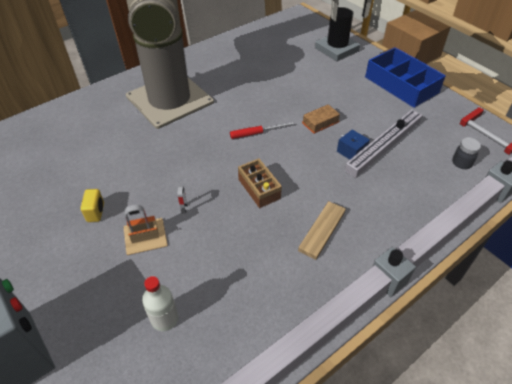

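View pics/t0.png

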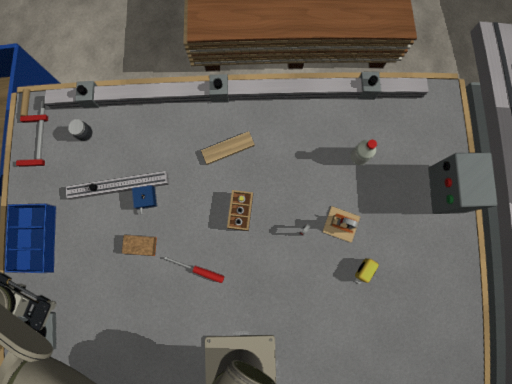

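Candidates for the tongs: the one in the plywood holder, scene (140,220) / top (342,224), and a smaller one standing free, scene (182,198) / top (306,230). I choose the one in the holder, and will check it in a close crop. The yellow pin is in the rack's far hole, top (242,198), and the socket is at top (144,196).

Run:
```python
from h import *
a=cv2.imread('pics/s0.png');b=cv2.imread('pics/t0.png')
r=lambda i,x,y,w,h,k:cv2.resize(i[y:y+h,x:x+w],(w*k,h*k),interpolation=cv2.INTER_CUBIC)
# row1: scene tongs region, top tongs ; row2: top rack, top stop
m=np.vstack([np.hstack([r(a,115,180,80,60,5),r(b,290,195,80,60,5)]),np.hstack([r(b,205,180,80,60,5),r(b,115,170,80,60,5)])])
cv2.imwrite('pics/crop0.png',m)
```

```text
(no output)
```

View pics/crop0.png

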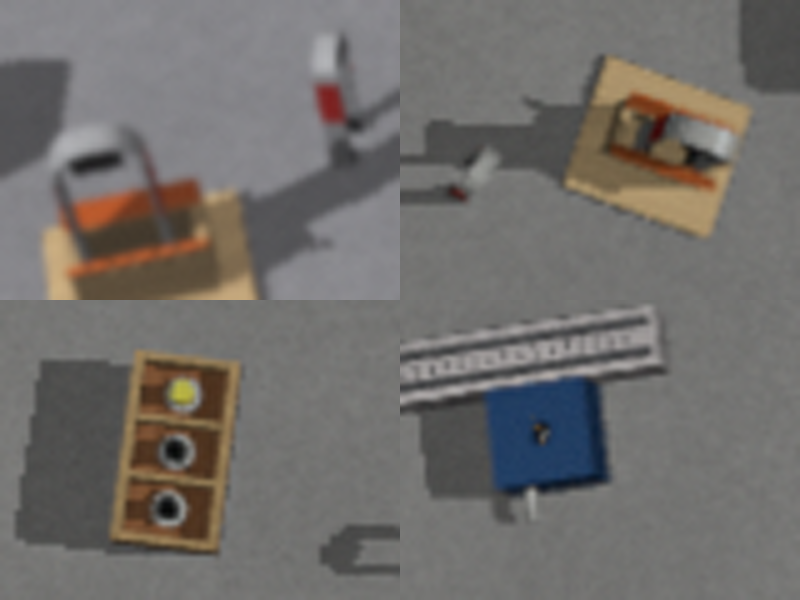

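The crop confirms it: the large tongs stand in the holder (bow at about top (350,222)), and the thing at (306,230) is a smaller look-alike. The yellow cap is at top (241,199) and the socket hole at (143,196). Next I measure.

```bash
cat > m.py <<'E'
from h import *
a=cap('scene');b=cap('top')
def comps(c,f,box):
    x,y,w,h=box; im=cv2.resize(c['img'][y:y+h,x:x+w],None,fx=8,fy=8,interpolation=cv2.INTER_CUBIC)
    m=f(cv2.cvtColor(im,cv2.COLOR_BGR2HSV).astype(int)).astype(np.uint8)*255
    cs,_=cv2.findContours(m,cv2.RETR_EXTERNAL,cv2.CHAIN_APPROX_NONE); cs=sorted(cs,key=cv2.contourArea)[::-1]
    return [ (k.reshape(-1,2)+.5)/8-.5+[x,y] for k in cs[:3]]
def rect(c,pts,z):
    P=np.array([onz(c,p,z)[:2] for p in pts]); (cx,cy),s,an=cv2.minAreaRect((P*1000).astype(np.float32)); return np.round([cx,cy,*s,an],1)
yel=lambda h:(abs(h[...,0]-28)<6)&(h[...,1]>130)&(h[...,2]>110)
blu=lambda h:(abs(h[...,0]-108)<12)&(h[...,1]>120)&(h[...,2]>40)
for n,c,box in(('scene',a,(235,155,50,55)),('top',b,(225,185,35,50))):
    k=comps(c,yel,box)[0]; P=np.array([onz(c,p,.050)[:2] for p in k])
    (x,y),r=cv2.minEnclosingCircle((P*1000).astype(np.float32)); print('yellow',n,x,y,r, k.mean(0))
k=comps(b,blu,(125,180,40,40))[0]; print('blue',rect(b,k,.048), k.min(0),k.max(0))
print('hole',onz(b,(142.8,196.2),.048),onz(b,(142.8,196.2),.044))
T=lambda px,py,ox,oy:((px+.5)/5-.5+ox,(py+.5)/5-.5+oy)
print('stop corners',[np.round(onz(b,T(x-400,y-300,115,170),.048)[:2],4).tolist() for x,y in((487,392),(585,378),(603,470),(497,487))])
q=[(605,55),(750,105),(710,237),(567,185)]
C=np.array([onz(b,T(x-400,y,290,195),.006)[:2] for x,y in q]); print('holder',C.round(4).tolist(),C.mean(0)); print([np.linalg.norm(C[i]-C[i-1]) for i in range(4)])
q=[(137,350),(240,362),(217,552),(112,540)]
C=np.array([onz(b,T(x,y-300,205,180),.052)[:2] for x,y in q]); print('rack',C.round(4).tolist(),C.mean(0),[np.linalg.norm(C[i]-C[i-1]) for i in range(4)])
org=lambda h:(h[...,0]<11)&(h[...,0]>3)&(h[...,1]>170)
for k in comps(b,org,(310,205,45,35))[:2]: print('lip',rect(b,k,.050))
print('bow',onz(b,T(300,140,290,195),.116),onz(a,T(97,125,115,180),.116))
for z in(.03,.04,.052): pass
E
python3 m.py
```

```text
yellow scene 535.1854248046875 -15.953766822814941 13.00301456451416 [265.63948675 184.74627483]
yellow top 532.1558837890625 -16.313161849975586 6.538781642913818 [241.02083333 198.20238095]
blue [545.  291.5  66.5  71.7   7. ] [131.6875 185.3125] [155.5625 207.9375]
hole [0.54650059 0.2939692  0.048     ] [0.54710075 0.29509057 0.044     ]
stop corners [[0.5737, 0.3296], [0.581, 0.2661], [0.522, 0.2538], [0.5128, 0.3219]]
holder [[0.506, -0.3022], [0.4708, -0.3949], [0.3873, -0.3637], [0.4234, -0.2734]] [ 0.44685741 -0.33355121]
[np.float64(0.0874695899289637), np.float64(0.0990947980856609), np.float64(0.08912450748115917), np.float64(0.09731762213322631)]
rack [[0.5594, 0.0112], [0.5501, -0.0527], [0.4327, -0.0355], [0.4416, 0.0288]] [ 0.49593785 -0.01204975] [np.float64(0.11902873293621749), np.float64(0.06457328916302336), np.float64(0.11865881969775595), np.float64(0.06491371383896073)]
lip [ 425.4 -337.8   25.8    6.6   74.9]
lip [ 469.3 -318.4   17.5    6.8   71.1]
bow [ 0.4416606  -0.33478606  0.116     ] [ 0.44173399 -0.33283826  0.116     ]
```

```bash
cat >> h.py <<'E'
def q(ps): return np.array([-np.sin(ps/2),np.cos(ps/2),0,0])
PH=np.radians(-19.5); PR=np.radians(-8.5)
HX=np.array([.4435,-.3338]); PIN=np.array([.532,-.0166]); SOC=np.array([.547,.2938])
def st(m=''): print(m,'t%.1f'%robot.get_clock(),np.round(robot.get_eef_pos(),4),'F',np.round(robot.get_ft_force(),1),'gap %.4f'%robot.get_finger_gap(),flush=True)
E
python3 - <<'E'
from h import *
robot.goto([*HX,.20],q(PH)); st(); print(np.round(robot.get_joints(),2))
print(robot.line_to([*HX,.081],v=.12,f_stop=8)); st('down')
b=cap('scene','s1.png')['img']; t=cap('top','t1.png')['img']
m=np.hstack([cv2.resize(b[150:270,80:200],(400,400),interpolation=2),cv2.resize(t[160:280,280:400],(400,400),interpolation=2)])
cv2.imwrite('pics/c1.png',m)
E
```

```text
t3.4 [ 0.444  -0.3332  0.2   ] F [-0.8  0.   0.2] gap 1.0016
[-0.74  0.03  1.67  0.    1.44 -1.97]
False
down t4.5 [ 0.4441 -0.3343  0.082 ] F [ 0.4 -0.1 -0.2] gap 0.9984
```

View pics/c1.png

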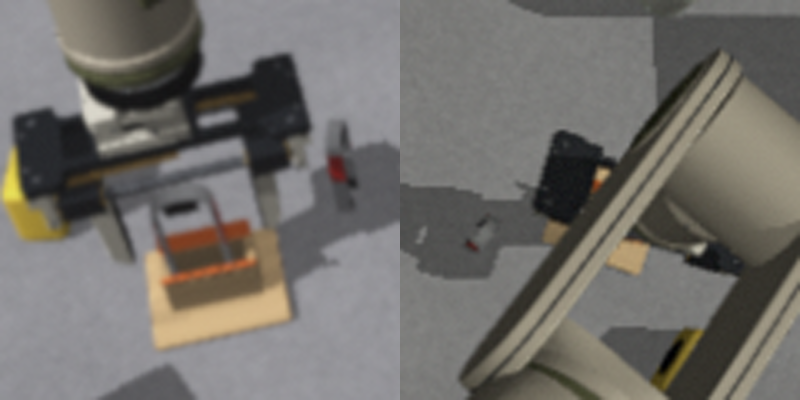

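The fingers straddle the tongs (bow at crop (185,200)) and touch nothing. I'll close lightly and lift.

Run:
```python
from h import *
robot.command_gripper(.42); st('closed'); print(np.round(robot.get_ft_torque(),2))
robot.line_to([*HX,.105],v=.06); st('lift')
robot.line_to([*HX,.215],v=.15); st('up')
robot.line_to([*PIN,.20],q(PR),v=.2); st('over rack')
a=cap('scene','s2.png');t=cap('top','t2.png')
p=robot.get_eef_pos()
for n,c in(('s',a),('t',t)): print(n,proj(c,p-[0,0,.075]),proj(c,p+[0,0,.035]),proj(c,[*PIN,.054]))
m=np.hstack([cv2.resize(a['img'][100:220,200:320],(400,400),interpolation=2),cv2.resize(t['img'][140:260,180:300],(400,400),interpolation=2)])
cv2.imwrite('pics/c2.png',m)
```

```text
closed t5.6 [ 0.4435 -0.3338  0.081 ] F [ 0.1  0.5 -0.2] gap 0.4218
[-0.02 -0.03 -0.  ]
lift t6.1 [ 0.4438 -0.334   0.1055] F [-0.4  0.5 -0.4] gap 0.4224
up t7.0 [ 0.443  -0.3333  0.2136] F [ 0.  -0.4 -1.1] gap 0.4198
over rack t8.8 [ 0.5319 -0.0173  0.2   ] F [-0.1  0.3 -0. ] gap 0.4251
s [265.17871004 164.06377367] [265.9003782  130.06225382] [265.00367202 183.32902046]
t [240.51330559 194.66763279] [239.02501361 188.65839761] [241.09773741 197.98379699]
```

View pics/c2.png

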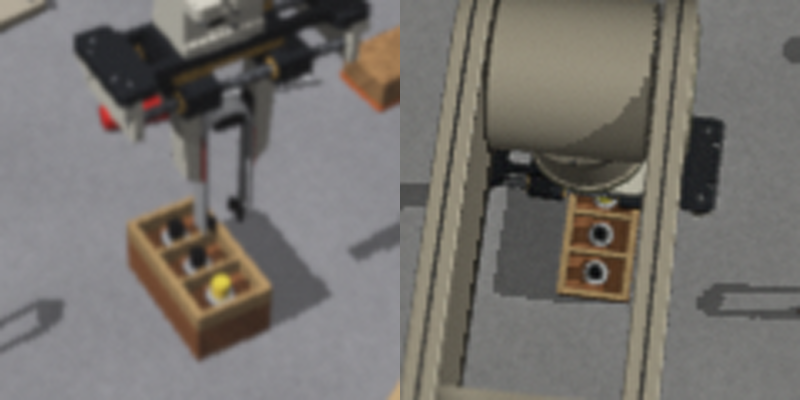

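The tongs are held. The jaw tips look a few mm off the prediction, so I'll zoom in with the predicted points marked.

Run:
```python
from h import *
a=cap('scene');p=np.array(robot.get_eef_pos())
k=12;x0,y0,w,h=240,120,64,50
m=cv2.resize(a['img'][y0:y0+h,x0:x0+w],(w*k,h*k),interpolation=2)
ex=np.array([np.cos(PR),np.sin(PR),0]);ey=np.array([-np.sin(PR),np.cos(PR),0])
def dot(P,c):
    u=(proj(a,P)-[x0,y0]+.5)*k; cv2.circle(m,tuple(int(v) for v in u),2,c,-1)
for s in(1,-1):
    for dx in(-.008,.008):
        dot(p+[0,0,-.075]+s*ey*.0195+dx*ex,(0,255,0)); dot(p+[0,0,-.023]+s*ey*.0195+dx*ex,(255,0,255))
    for sx in (-.008,.008): dot(p+[0,0,.029]+s*ey*.012+ex*sx,(0,255,255))
cv2.imwrite('pics/c3.png',m)
```

```text
(no output)
```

View pics/c3.png

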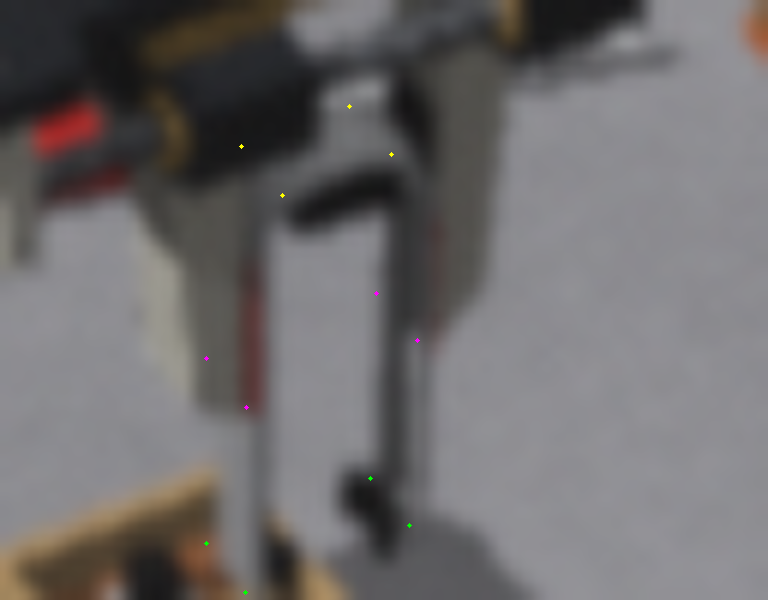

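The tips sit about 3–4 mm towards +x (slight tilt), so I shift for that and check just above the cap.

```bash
cat >> h.py <<'E'
ex=np.array([np.cos(PR),np.sin(PR)]);ey=np.array([-np.sin(PR),np.cos(PR)])
PK=PIN-.0035*ex-.0008*ey
E
python3 - <<'E'
from h import *
robot.line_to([*PK,.134],q(PR),v=.12); st()
a=cap('scene');k=12;x0,y0,w,h=240,150,60,50
m=cv2.resize(a['img'][y0:y0+h,x0:x0+w],(w*k,h*k),interpolation=2)
cv2.imwrite('pics/c4.png',m)
E
```

```text
t9.7 [ 0.5288 -0.017   0.1346] F [0.6 0.3 0.4] gap 0.4206
```

View pics/c4.png

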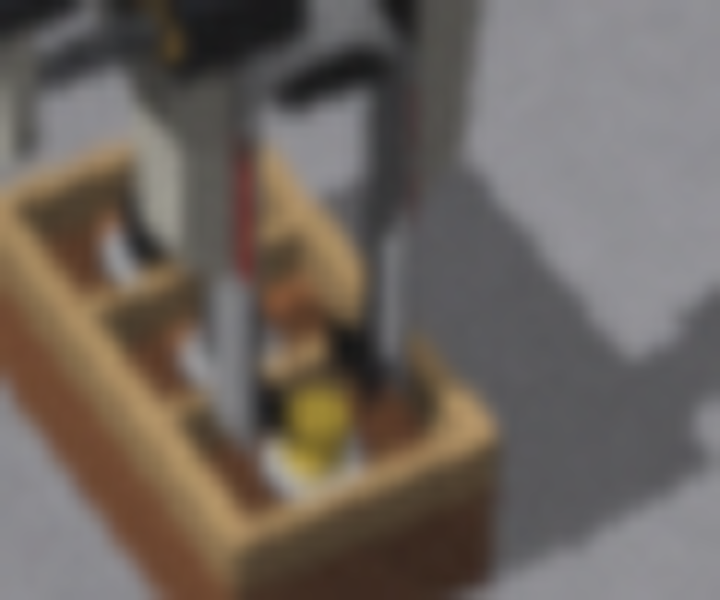

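The jaws straddle the cap (cap top at crop (318,410), jaw inner corners at (287,425) and (372,388)). Compared directly, the tongs want about 2 mm back in +x. I'll make that correction, lower, and squeeze.

```bash
sed -i 's/^PK=.*/PK=PIN-.001*ex-.0003*ey/' h.py
python3 - <<'E'
from h import *
robot.line_to([*PK,.134],v=.03)
print(robot.line_to([*PK,.1205],v=.03,f_stop=2.5)); st('on')
hit=robot.line_to([*PK,.1125],v=.012,f_stop=2.5); print(hit); st('flange')
if hit and .113<robot.get_eef_pos()[2]<.1185:
    z=robot.get_eef_pos()[2]
    robot.line_to([*PK,z+.0005],v=.01)
    robot.command_gripper(0.30); st('sq1'); robot.command_gripper(0.0); st('sq')
E
```

```text
False
on t10.6 [ 0.5309 -0.0167  0.1203] F [-0.1 -0.2 -1. ] gap 0.4219
True
flange t11.1 [ 0.5309 -0.0167  0.1144] F [ 0.9 -0.8  3.5] gap 0.4213
sq1 t11.7 [ 0.531  -0.0166  0.115 ] F [0.1 0.7 2.1] gap 0.3239
sq t11.9 [ 0.531  -0.0167  0.115 ] F [-0.3  1.   1.5] gap 0.3259
```

Run:
```python
from h import *
f0=robot.get_ft_force()
robot.line_to([*PK,.14],v=.05); st('lift')
robot.line_to([*PK,.205],v=.12); st('up')
robot.line_to([*SOC,.215],q(PR),v=.2); st('over stop')
a=cap('scene');p=np.array(robot.get_eef_pos())
u=proj(a,p-[0,0,.08]); print(u, proj(a,[*SOC,.048]),proj(a,p-[0,0,.075+.034]))
k=10;x0,y0=int(u[0])-35,int(u[1])-28
m=cv2.resize(a['img'][y0:y0+60,x0:x0+70],(700,600),interpolation=2)
for P in (p-[0,0,.075],p-[0,0,.109],[*SOC,.048]):
    v=(proj(a,P)-[x0,y0]+.5)*k; cv2.circle(m,tuple(int(i) for i in v),2,(0,255,0),-1)
cv2.imwrite('pics/c5.png',m)
```

```text
lift t12.6 [ 0.531  -0.0168  0.1401] F [ 0.5 -0.3 -1. ] gap 0.3216
up t13.3 [ 0.5306 -0.0167  0.2042] F [ 0.3  1.  -2.2] gap 0.3213
over stop t15.0 [0.5472 0.2929 0.215 ] F [ 0.1  0.2 -0.4] gap 0.3244
[357.59583158 115.13374809] [352.65112947 138.8015636 ] [355.83360495 123.35008924]
```

View pics/c5.png

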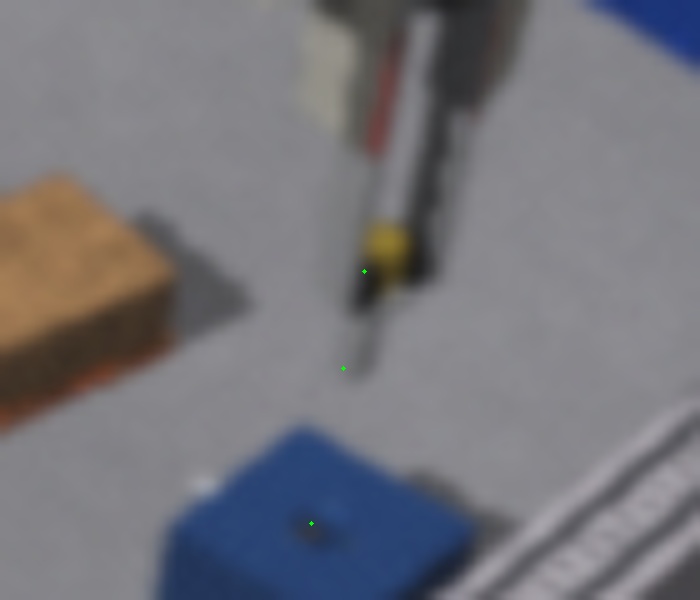

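The pin is held in the jaws (cap at crop (388,245), foot at about (358,376)). Allowing for the scene camera's bias, the foot is about 2–3 mm in +x of the hole (315,528). I'll shift for it and go down gently.

```bash
cat >> h.py <<'E'
SK=SOC-.0025*ex-.0012*ey
E
python3 - <<'E'
from h import *
robot.line_to([*SK,.163],v=.1); st('above')
print(robot.line_to([*SK,.151],v=.02,f_stop=5)); st('mouth')
if robot.get_eef_pos()[2]<.1525:
    print(robot.line_to([*SK,.146],v=.015,f_stop=8)); st('clips')
E
```

```text
above t15.7 [0.5445 0.293  0.1632] F [-0.2  0.7 -0.4] gap 0.3255
True
mouth t16.2 [0.5447 0.2941 0.1538] F [1.2 3.8 0.1] gap 0.3184
```

The foot is in the funnel, with side force pushing to +y. I'll comply with that force and keep descending.

```bash
cat >> h.py <<'E'
def F(n=4): return np.mean([robot.get_ft_force() for _ in range(n)],0)
def comply(xy,z,n=8,tol=1.2):
    xy=np.array(xy,float)
    for _ in range(n):
        f=F(); 
        if np.hypot(f[0],f[1])<tol: break
        xy=xy+np.clip(f[:2]*.00025,-.0008,.0008); robot.line_to([*xy,z],v=.02)
    return xy
E
python3 - <<'E'
from h import *
xy=comply(SK,.1538); print(xy-SK); st('comply')
for z in np.arange(.1528,.1459,-.001):
    robot.line_to([*xy,z],v=.02); f=F(); print(round(z,4),np.round(f,1))
    if f[2]>9 or np.hypot(f[0],f[1])>7: break
    xy=comply(xy,z,3)
print(xy-SK); st()
np.save('xy.npy',xy)
E
```

```text
[0.00064105 0.00222407]
comply t16.9 [0.5449 0.295  0.1537] F [ 0.9  0.3 -1.6] gap 0.3228
0.1528 [ 1.4  1.6 -1.6]
0.1518 [ 0.4  0.7 -1.5]
0.1508 [ 0.6  0.6 -2.7]
0.1498 [ 0.8 -0.4 -1.7]
0.1488 [ 0.9  0.5 -0.5]
0.1478 [ 1.3  0.3 -1.1]
0.1468 [ 0.  -0.6 -0.5]
[0.00131982 0.00269053]
 t19.2 [0.5456 0.2957 0.1467] F [ 0.  -0.6 -0.5] gap 0.3244
```

Run:
```python
from h import *
xy=np.load('xy.npy'); z=.1465; log=[]
while z>.1265:
    z-=.0005; robot.line_to([*xy,z],v=.02); f=F(3); log.append((round(z,4),*np.round(f,1)))
    if f[2]>5: break
    if np.hypot(f[0],f[1])>2: xy=comply(xy,z,2)
for l in log[::4]+log[-3:]: print(*map(float,l))
st('contact')
for i in range(40):
    f=F(4)
    if f[2]>=14: break
    z-=.0003 if f[2]<9 else .00015; robot.line_to([*xy,z],v=.01)
    if z<.125: break
print('z',z,i,np.round(f,1))
for i in range(6):
    robot.sleep(.2); f=F(3); print(np.round(f,1))
    if f[2]<13.5: z-=.00015; robot.line_to([*xy,z],v=.01)
    elif f[2]>17: z+=.0001; robot.line_to([*xy,z],v=.01)
st('bedded'); np.save('xyz.npy',[*xy,z])
```

```text
0.146 -0.1 -0.8 -0.4
0.144 0.8 -0.8 0.4
0.142 0.6 0.3 0.1
0.14 0.7 -0.1 -1.1
0.138 0.6 0.6 -0.5
0.136 -0.4 0.8 0.3
0.136 -0.4 0.8 0.3
0.1355 -0.6 -1.2 3.9
0.135 0.0 -1.4 5.4
contact t24.9 [0.5461 0.2958 0.1358] F [ 0.  -1.4  5.4] gap 0.3257
z 0.1328999999999999 11 [-2.3 -1.7 14.2]
[-0.9 -1.9 14.6]
[-1.8 -1.4 13.6]
[-2.8 -1.3 14.9]
[-1.5 -2.5 14.3]
[-2.1 -1.8 13.9]
[-2.  -2.6 14.2]
bedded t28.9 [0.5469 0.2959 0.1355] F [-2.  -2.6 14.2] gap 0.3250
```

Bedded: the force rose sharply at TCP z≈0.1355 and I held about 15 N for over 1 s. Next I relax, open the tongs, lift and check.

Run:
```python
from h import *
x,y,z=np.load('xyz.npy'); xy=np.array([x,y])
while F(3)[2]>2 and z<.137: z+=.0004; robot.line_to([*xy,z],v=.02)
st('relaxed'); robot.command_gripper(.42); st('open'); 
xy=comply(xy,z,3)
robot.line_to([*xy,z+.02],v=.04); st('lift'); robot.line_to([*xy,.205],v=.12); st('up')
np.save('xyo.npy',xy)
robot.line_to([.50,-.02,.225],q(PR),v=.25)
robot.line_to([*HX,.225],q(PH),v=.25); st('over holder')
p=np.array(robot.get_eef_pos()); a=cap('scene'); t=cap('top')
x0,y0=112,165
L=cv2.resize(a['img'][y0:y0+90,x0:x0+70],(466,600),interpolation=2)
for P in (p-[0,0,.075],[*HX,.05]):
    v=(proj(a,P)-[x0,y0]+.5)*600/90; cv2.circle(L,tuple(int(i) for i in v),2,(0,255,0),-1)
A=cv2.resize(a['img'][115:160,328:378],(333,300),interpolation=2);B=cv2.resize(t['img'][175:220,118:168],(333,300),interpolation=2)
cv2.imwrite('pics/c6.png',np.hstack([L,np.vstack([A,B])]))
```

```text
relaxed t30.9 [0.5456 0.2957 0.1359] F [0.9 1.1 1.6] gap 0.3226
open t31.3 [0.5454 0.2955 0.1357] F [ 0.3 -0.  -0.9] gap 0.4205
lift t32.0 [0.5457 0.2957 0.1563] F [-0.4  0.6 -1.5] gap 0.4237
up t32.5 [0.5457 0.2957 0.2048] F [-0.1  0.3 -1.5] gap 0.4204
over holder t35.4 [ 0.4439 -0.3327  0.2249] F [ 0.5 -0.1 -0.3] gap 0.4249
```

View pics/c6.png

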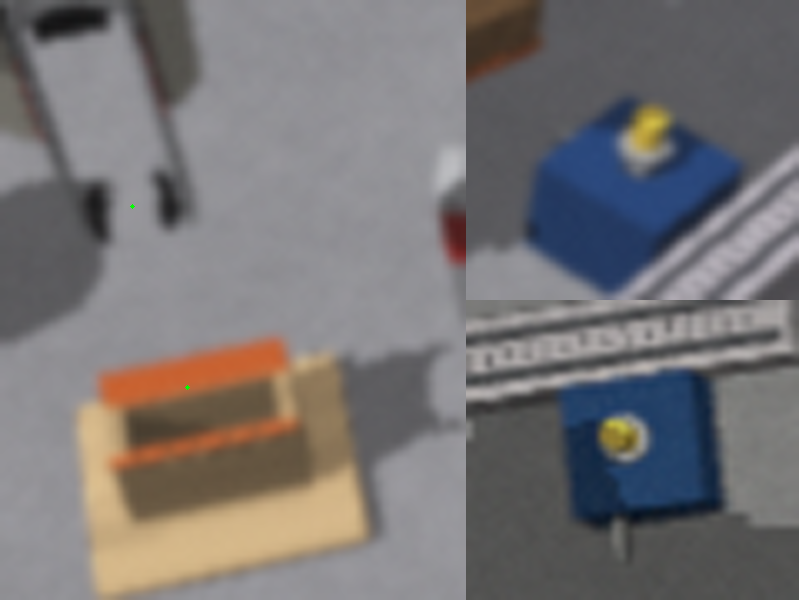

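The pin stands upright in the socket (scene and top insets), and the open tongs are above the holder. In the same view the slot centre is a few mm towards +x of my release point, so I shift 2.5 mm and lower with a force stop.

```bash
cat >> h.py <<'E'
hx=np.array([np.cos(PH),np.sin(PH)]);hy=np.array([-np.sin(PH),np.cos(PH)])
HP=HX+.0025*hx+.0015*hy
E
python3 - <<'E'
from h import *
robot.line_to([*HP,.135],q(PH),v=.15); st()
xy=HP.copy(); z=.135; log=[]
while z>.079:
    z-=.003 if z>.086 else .001
    hit=robot.line_to([*xy,z],v=.04,f_stop=5)
    f=F(3); log.append((round(z,4),*np.round(f,1)))
    if z<.085 and f[2]>3: break
    if f[2]>8 or np.hypot(f[0],f[1])>9: print('blocked'); break
    if np.hypot(f[0],f[1])>2: xy=comply(xy,z,3)
for l in log[::3]+log[-2:]: print(*map(float,l))
print(xy-HP); st('floor?'); np.save('hxy.npy',[*xy,z])
E
```

```text
t36.2 [ 0.4468 -0.3335  0.1359] F [ 1.  -0.8 -0.7] gap 0.4194
0.132 0.8 0.4 -0.0
0.123 0.1 -0.7 -0.9
0.114 -0.0 -0.2 -0.1
0.105 -0.1 -0.5 0.2
0.096 0.1 0.1 -1.0
0.087 0.1 0.4 -2.0
0.082 -0.6 -0.1 -1.2
0.079 -1.0 0.1 4.4
0.08 -0.3 -0.6 -1.1
0.079 -1.0 0.1 4.4
[0. 0.]
floor? t41.7 [ 0.4468 -0.3336  0.0796] F [-1.   0.1  4.4] gap 0.4226
```

Run:
```python
from h import *
x,y,z=np.load('hxy.npy')
robot.line_to([x,y,.0805],v=.02); st()
robot.command_gripper(1.0); st('open')
robot.line_to([x,y,.24],v=.12); st('up')
robot.goto([.36,-.02,.38],q(PR)); robot.sleep(.5); st()
a=cap('scene'); t=cap('top')
r=lambda i,x,y,w,h,W,H:cv2.resize(i[y:y+h,x:x+w],(W,H),interpolation=2)
cv2.imwrite('pics/c7.png',np.vstack([np.hstack([r(a['img'],110,180,80,60,400,300),r(t['img'],290,195,80,60,400,300)]),np.hstack([r(a['img'],225,115,160,120,400,300),r(t['img'],115,170,160,120,400,300)])]))
```

```text
t42.0 [ 0.4461 -0.333   0.0801] F [-1.1 -0.3 -1.1] gap 0.4194
open t43.0 [ 0.4463 -0.3332  0.0805] F [ 0.2 -0.3 -0.3] gap 1.0003
up t44.4 [ 0.446  -0.3329  0.2389] F [-0.5  0.6  0.1] gap 0.9985
 t46.3 [ 0.36   -0.0201  0.3799] F [-0.5  0.2 -0.4] gap 0.9999
```

View pics/c7.png

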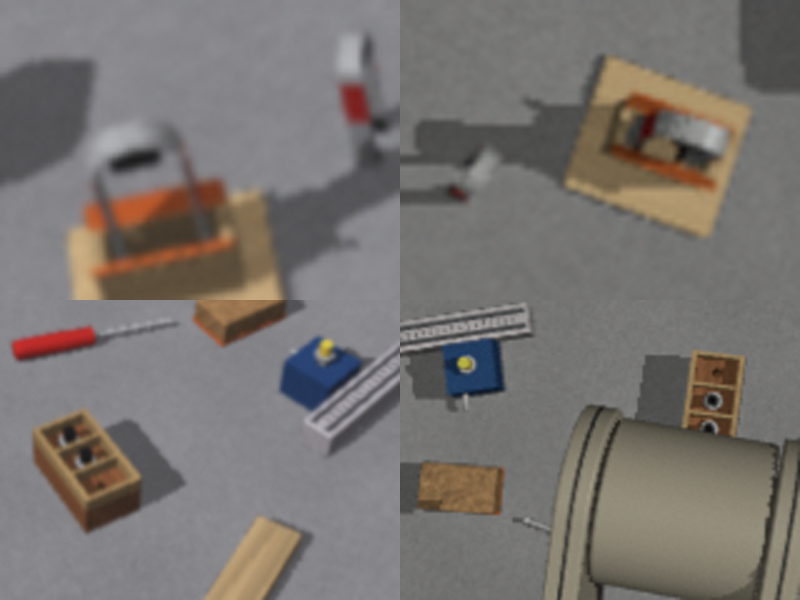

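The tongs stand upright in the holder (bow at crop (135,135)). The yellow pin is in the socket (326,350), the black pins are still in the rack, and the small tongs haven't moved. Handing in.

```bash
python3 -c "
from h import *
robot.close_job(); st()"
```

```text
the job is handed in; nothing more can be done
the job is handed in; nothing more can be done
```

The job is done and handed in; the clock read about 46 s at the last check, and no verdict was reported. I took the large tongs from the holder, squeezed them on the yellow cap and lifted the pin out. I pushed it into the blue stop until the force rose at the screw, roughly 21 mm down. I held it there at 13.6–14.9 N measured (about 15 N allowing for the weight) for over a second, then released it and put the tongs back in the holder.

**Last checks:** the final pictures show the pin standing upright in the socket and the tongs upright in their holder. The black-capped pins and the small look-alike tongs are where they were. The arm is clear, with no contact force beyond noise.

**What disagreed:**
- The two cameras differed by 2–3 mm on the pin's position.
- The tongs hung a few mm off the gripper's centre.
- The first push met about 4 N of side force in the socket's funnel. I corrected all three on the way, using close views and the force readings.
- The gripper gap on the pin read about 30 mm where 32 mm was expected. The pin was held firmly all the same.

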